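# Eject a spent filter with a lock-off paddle handpiece

## Task

Eject the spent filter disc from the nose of the blue handpiece into its white catch tray: push the yellow sprung lock-off lever forward (towards the nose) and squeeze the red paddle fully home against the handle, holding it there for about a second. The lock is worn and gives only at one place of the lever's travel, so feel for it: keep the lever forward, squeeze lightly, and if the paddle stops dead ease off, move the lever on a little and try again, never forcing it. Then let go so that paddle and lever spring back; do not touch the filter with the gripper and leave the other things on the bench alone.

Things in the scene. Friction and masses are not known exactly. Their poses are not given: they have to be found in the camera images.
- ejector: Fixed, rigid station: blue handle lying level in a dark steel cradle. Origin on the bench under the handle's axis; +y = forward, along the handle to its nose; the -x side carries the paddle; z up. In its frame, mm: handle x -17..13, y -125..60, z 55..95; cradle posts below it (40 wide, 18 long) at y -110 and 50; between them free down to the base plate (90 wide, top z 10). Rear cap to y -136.
- nose_ledge (a point): Centre of the steel ledge's top at the handle's nose, 62 mm over the bench; axes as the station's. Ledge 34 mm long (y), cheeks 11 mm high on both x sides; the filter starts on it.
- paddle_face (a point): Outer face of the raised thumb pad (34 mm long, 24 tall, 6 proud) on the red paddle, 88 mm from the paddle's hinge. Station frame, mm: x -42, y 1, z 75 when out; x -30, y 3 when home. Pad spans 61..95 mm from the hinge; paddle 6 thick, 26 tall (z 62..88), 128 long, upright hinge axis at its rear end (x -21, y -85). Squeeze across this face and the handle's far side.
- paddle (a joint): Paddle angle: 0 = out (sprung), 0.14 rad = home against the handle: 12 mm travel at paddle_face, 4 N to start, 8 N when home. Width over handle and pad falls from 55 to 43 mm, so a pinch off-centre can stop short. Unless the lever is at its notch it stops dead by 0.06 rad (49 mm or wider). The squeeze drives a plunger 24 mm forward, pushing the filter off the ledge.
- lock_lever (a joint): Yellow lever: 0 = locked (sprung, leaning back 0.7 rad), grows as the tip goes forward, stop at 1.2. The paddle goes home only with the lever within about 0.15 rad of a hidden notch lying between 0.35 and 0.9; before and past it the paddle stops dead. It springs back when let go, but is caught once the paddle is going in. 1 N at the tip to start, 2 N at the stop, more nearer the root.
- lever_tip (a point): Outer tip of the lever: a tab 20 mm tall (z 65..85), 5 thick, 24 long, standing out (-x) from the paddle; upright pivot 110 mm from the paddle's hinge (station x -36, y 24, paddle out). Locked, the tip is about 17 mm behind the pivot, at the stop 8 ahead. A finger beside the thumb pad pushes it with its front edge: 1 mm moves it 0.05 to 0.1 rad, and the notch comes with the edge 12 to 0 mm behind the pivot.
- filter_a: The spent filter, a white disc 31 mm across and 16 mm tall with a stub on top, origin at the centre of its underside; starts flat on the nose ledge.
- tray_floor (a point): Centre of the catch tray's inner floor, 3 mm over the bench; at station y 135 mm; axes as the station's. Walls reach 45 mm over the bench. The inside measures 94 mm (x) by 104 mm (y).
- bottle_100_b: Bystander: capped bottle 56 x 56 x 91 mm, origin under its centre.
- beaker_50: Bystander: glass beaker 46 x 46 x 56 mm, origin under its centre.
- bench_timer: Bystander: bench timer 65 x 61 x 24 mm, origin under its centre.
- cap_blue_a: Bystander: blue screw cap 46 x 46 x 24 mm, origin under its centre.
- filter_b: Bystander: a second filter, 31 x 31 x 16 mm, lying on the bench; not to be touched.
- marker_black: Bystander: black-capped marker 137 mm long, 15 thick, lying on the bench, origin under its middle.

How it is judged:
On the way, in this order (a step that is already met when the one before it is completed fails the run):
1. the lock-off lever is pushed forward (0.2 rad or more) while the paddle is still out (value of joint lock_lever above 0.2 rad and value of joint paddle below 0.06 rad), for 0.1 s.
2. the paddle is squeezed fully home (0.125 rad or more) and held there (value of joint paddle above 0.125 rad), for 0.6 s.
At the end, for the whole second after the job is handed in: The spent filter lies at rest inside the catch tray (origin within the inside walls and less than 34 mm above the tray floor), the paddle is back out (under 0.02 rad) and the lock-off lever back in its locked position (under 0.1 rad) (value of joint paddle below 0.02 rad and value of joint lock_lever below 0.1 rad and x of filter_a in the frame of tray_floor between -0.047 and 0.047 m and y of filter_a in the frame of tray_floor between -0.052 and 0.052 m and z of filter_a in the frame of tray_floor between -0.004 and 0.034 m and linear speed of filter_a below 0.02 m/s); the robot touches nothing.
It fails at once if the lock-off lever is forced by the gripper (more than 30 N) (contact force between the fingers and lock_lever above 30 N).
It fails at once if the gripper touches the spent filter (contact force between the fingers and filter_a above 0.3 N).
It fails at once if a bystander is moved more than 20 mm (distance of any of bottle_100_b, beaker_50, bench_timer, cap_blue_a, filter_b, marker_black from where it was at the start of the episode above 0.02 m).
It also fails if it takes over 58 s, if anything falls off the work surface, if the arm or the gripper's body presses on something with over 40 N, if the wrist force passes 120 N, or if a joint passes its speed limit or range.

## Robot

A 6-joint arm with a two-finger parallel gripper is mounted at the origin on a cart in front of the work surface, level with it; the furniture and walls round the work are solid. World frame = base frame: x ahead of the robot, y to its left, z up, the work surface at z = 0. Lengths are in m, angles in rad, forces in N, time in s.
With the tool pointing down it reaches from about 0.275 to 0.875 m from the base axis. Payload 12.5 kg.
Tool frame: the origin (TCP) lies between the finger pads; the fingertips stand 17 mm ahead of it and the grasp point (between the pads) lies 2 mm behind it; z points along the fingers, y is the direction in which the jaws open and shut (so a half turn about z gives the same grasp; the last joint's range is limited). The gripper opens to 85 mm and grips with 20 to 120 N. Pads are 22 mm wide; open, the fingers measure 114 mm over their backs; the gripper's body (76 mm by 85 mm) begins 54 mm behind the grasp point. The pads swing forward as they close: fully open they stand 13 mm farther back than shut.
Start: joints at [1.088, 0.351, 1.652, -0, 1.139, -0.085], TCP at [0.213, 0.507, 0.248] pointing down, gripper open.
Joint ranges: [-2.75, 2.75], [-0.79, 2.1], [0.01, 2.65], [-1.57, 4.71], [0.07, 3.14], [-2.87, 2.87]. Speed limits (rad/s): [2.22, 2.22, 2.79, 3.14, 3.14, 3.14].

## Interface

Orientations are given as a unit quaternion [w, x, y, z].
In Python, from cell import read_state, eyes, finish_job gives the robot as it stands.
- The arm moves only by the tool move_arm, never from a script. Its argument "moves" is a list of rows, each an object with "travel": the shift along the tool's x, y, z in m, a list of three; "delta_rot": the turn, a rotation vector about the tool's x, y, z in rad, a list of three. In form: [{"travel": [tx, ty, tz], "delta_rot": [wx, wy, wz]}, ...]. A call has 1 to 10 rows; each row shifts and turns the commanded pose from where the row before left it, along the tool's axes as they then stand; what a row does not reach is not made up. A row lasts 1/10 s, in which the tool goes at most 50 mm and 8.59 degrees, less where a joint would pass 70% of its speed; a pose out of reach is approached as far as the arm can. A call with a gripper value outside its range is refused whole. "hand" is the closure, from 0 (fully open) to 1 (shut), set as the call begins (left out, the last holds). The fingers move at their own pace and stop on an object; "grip_force" is the grip in N (left out, the last holds). Time passes only in rows, so rows that do not move let the fingers close. It gives the time, the measured TCP pose, the force and the opening at its end, in the units of the state.
- read_state(): the state, without advancing time (a new reading comes with each control period).
- eyes.grab_frame(name): name is "scene" or "top" or "wrist"; returns the picture (480x640x3 uint8, red, green, blue); there is no depth.
- eyes.camera_params(name): a dict with "camera_matrix" (3x3 intrinsics, pixels), "xyz" and "orientation" of the camera in the world. Camera axes: x right, y down, z forward; pixel columns grow to the right and rows downward; lengths in m; the calibration is good to about 2 mm. The wrist camera is an equidistant fisheye: a pixel r from the principal point sees the ray r / f radians off the axis. A picture is of the moment at which its call begins: read the wrist's pose just before it. camera_params takes no time and is no camera call; for the wrist camera it gives the pose at the moment of the call.
- finish_job(): hands the job in, once; it reports no verdict.
The state is a dict: "t": time; "joint_positions": joint angles; "joint_velocities": joint speeds; "joint_efforts": joint torques, N m; "eef_pos": TCP position; "orientation": TCP orientation; "force": force on the tool from outside, world axes, zero at the start; "moment": the same for the moment, N m; "finger_gap": finger opening in m.
Only numpy, scipy, OpenCV 4.12 (cv2) and the standard library are available. Lean on these libraries where they do the work, as an engineer would, in place of code of your own. Each camera call takes 0.05 s, during which the arm holds its last target. There are 200 camera calls.

## Working session

There is one attempt and no reset: what is moved stays moved. The work goes in short steps, Python scripts to look and compute and a tool call to move; the robot and the scene stay as the last step left them, time stands still between calls to the robot, and variables do not carry over. Pictures are saved under pics/ and viewed, about 8 in all and at most 12, crops included, and the job is handed in when it is done.

Besides the shell and the picture viewer there is one more tool, called by a JSON object that holds its "name" and its "arguments", one argument or row to a line. move_arm: Moves the arm, as the interface text tells. Its arguments: {"type":"object","properties":{"moves":{"type":"array","items":{"type":"object","properties":{"travel":{"type":"array","items":{"type":"number"}},"delta_rot":{"type":"array","items":{"type":"number"}}}}},"hand":{"type":"number"},"grip_force":{"type":"number"}},"required":["moves"]}

```bash
mkdir -p pics; python3 - <<'E'
from cell import read_state, eyes
import cv2
for n in ("top","scene"):
    p=eyes.camera_params(n); print(n,p)
    cv2.imwrite(f"pics/{n}0.png",eyes.grab_frame(n)[:,:,::-1])
print(read_state())
E
```

```text
top {'camera_matrix': array([[470.04323071,   0.        , 320.56332927],
       [  0.        , 470.04323071, 235.01174982],
       [  0.        ,   0.        ,   1.        ]]), 'xyz': array([ 0.28926721, -0.01595107,  1.28406054]), 'orientation': array([ 0.07096722, -0.69705165,  0.71025709, -0.06795231])}
scene {'camera_matrix': array([[535.24172396,   0.        , 314.2775483 ],
       [  0.        , 535.24172396, 242.53933653],
       [  0.        ,   0.        ,   1.        ]]), 'xyz': array([0.27445418, 0.89296205, 1.30124014]), 'orientation': array([ 0.04247766, -0.12601144,  0.94160948, -0.30933534])}
{'t': 0.1, 'joint_positions': array([ 1.08836587e+00,  3.51184058e-01,  1.65236718e+00, -2.57726821e-05,
        1.13910874e+00, -8.46251281e-02]), 'joint_velocities': array([ 1.95833756e-05, -3.34643131e-03, -1.84817222e-03,  3.61973117e-04,
       -7.26900630e-04,  3.51384161e-04]), 'joint_efforts': array([-4.02934593e-04, -5.06838405e+01, -2.91872621e+01, -1.03361936e-04,
        2.65107330e-03, -9.85608182e-06]), 'eef_pos': array([0.21292895, 0.50680002, 0.24780862]), 'orientation': array([-1.38055322e-04,  1.97588430e-01,  9.80284922e-01, -5.15630405e-04]), 'force': array([-0.33996665,  0.37970204, -0.8147929 ]), 'moment': array([-0.04965827, -0.01349087,  0.04424736]), 'finger_gap': 0.08561764625459593}
```

View pics/top0.png

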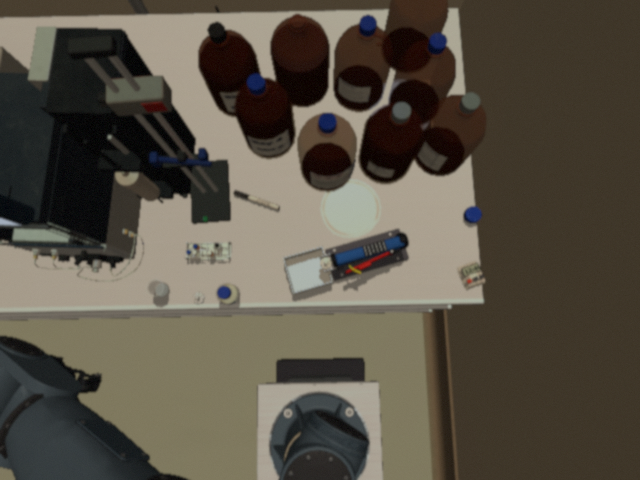

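View pics/scene0.png

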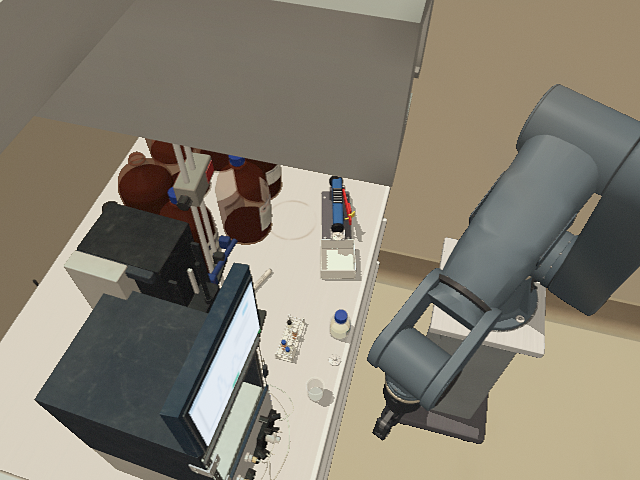

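Top view: handle runs from about (405,242) to the nose near (328,265), with the tray at (308,273) and the red paddle on the robot side. I'll enlarge it next.

```bash
python3 - <<'E'
import cv2, numpy as np
a=cv2.imread("pics/top0.png")[222:306,280:420]; a=cv2.resize(a,None,fx=5.7,fy=5.7,interpolation=cv2.INTER_CUBIC)
a=np.clip(a*1.6,0,255).astype('uint8')
cv2.imwrite("pics/topc.png",a); print(a.shape)
E
```

```text
(479, 798, 3)
```

View pics/topc.png

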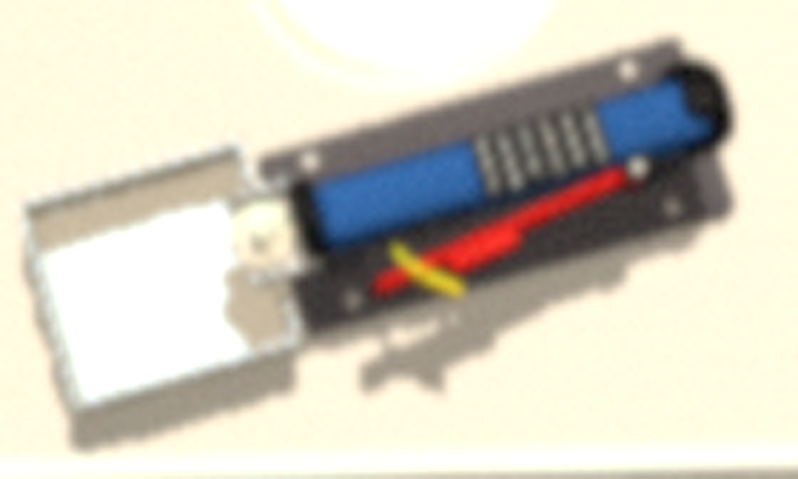

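```bash
cat > h.py <<'E'
import numpy as np, cv2
from cell import eyes, read_state
from scipy.spatial.transform import Rotation as R
from scipy.optimize import least_squares
def rot(q): return R.from_quat(np.r_[q[1:],q[0]])
def proj(cp,P):
    c=rot(cp["orientation"]).inv().apply(np.atleast_2d(P)-cp["xyz"]); K=cp["camera_matrix"]
    return c[:,:2]/c[:,2:]*K[0,0]+K[:2,2]
def projf(cp,P):
    c=rot(cp["orientation"]).inv().apply(np.atleast_2d(P)-cp["xyz"]); K=cp["camera_matrix"]
    n=np.hypot(c[:,0],c[:,1]); th=np.arctan2(n,c[:,2])
    return c[:,:2]/n[:,None]*th[:,None]*K[0,0]+K[:2,2]
def world(p,P):
    P=np.atleast_2d(P)/1000.; return np.c_[R.from_euler('z',p[2]).apply(P)]+[p[0],p[1],0]
E
python3 - <<'E'
from h import *
cp=eyes.camera_params("top")
pts=np.array([[638,166,-21,-85,90],[378,285,-40,42,88],[728,112,-2,-136,80],[28,205,50,190,45],[240,150,50,80,45],[298,345,-50,80,45],[80,408,-50,190,45]],float)
px=pts[:,:2]/5.7+[280,222]; P=pts[:,2:]
f=lambda p:(proj(cp,world(p,P))-px).ravel()
s=least_squares(f,[.4,-.1,1.8],x_scale=[.1,.1,.5]); print(s.x, np.degrees(s.x[2])); print(f(s.x).reshape(-1,2).round(2))
p=s.x; print(world(p,[[0,0,0],[-42,1,75],[-36,24,75],[0,135,3],[-53,0,75]]).round(4))
# bench right edge & others
print(rot(read_state()["orientation"]).as_matrix().round(3), eyes.camera_params("wrist"))
E
```

```text
[ 0.47703166 -0.10848461  0.2621936 ] 15.022586458007789
[[ 0.19  1.07]
 [ 0.53  1.03]
 [ 0.31 -1.14]
 [-1.81 -0.05]
 [ 0.67 -1.71]
 [ 1.04  0.02]
 [-0.96  0.6 ]]
[[ 0.477  -0.1085  0.    ]
 [ 0.4362 -0.1184  0.075 ]
 [ 0.436  -0.0946  0.075 ]
 [ 0.442   0.0219  0.003 ]
 [ 0.4258 -0.1222  0.075 ]]
[[-0.922  0.387 -0.   ]
 [ 0.387  0.922 -0.001]
 [ 0.    -0.001 -1.   ]] {'camera_matrix': array([[371.64829954,   0.        , 320.72424885],
       [  0.        , 371.64829954, 238.5100481 ],
       [  0.        ,   0.        ,   1.        ]]), 'xyz': array([0.14500724, 0.53522325, 0.37355913]), 'orientation': array([0.12129477, 0.82426666, 0.54739905, 0.07890717])}
```

{"name": "move_arm", "arguments": {
  "hand": 0,
  "grip_force": 20,
  "moves": [
    {"travel": [0, 0, 0], "delta_rot": [0, 0, 0.1136]},
    {"travel": [0, 0, 0], "delta_rot": [0, 0, 0.1136]},
    {"travel": [0, 0, 0], "delta_rot": [0, 0, 0.1136]},
    {"travel": [0, 0, 0], "delta_rot": [0, 0, 0.1136]},
    {"travel": [0, 0, 0], "delta_rot": [0, 0, 0.1136]},
    {"travel": [0, 0, 0], "delta_rot": [0, 0, 0.1136]},
    {"travel": [0, 0, 0], "delta_rot": [0, 0, 0.1136]},
    {"travel": [0, 0, 0], "delta_rot": [0, 0, 0.1136]}
  ]
}}

```text
t: 0.9
eef_pos: [0.213, 0.5069, 0.248]
orientation: [0.0, 0.61, 0.793, -0.0]
force: [0.7, 0.8, 0.8]
finger_gap: 0.0855
```

{"name": "move_arm", "arguments": {
  "moves": [
    {"travel": [-0.034, 0.004, 0], "delta_rot": [0, 0, 0]},
    {"travel": [-0.034, 0.004, 0], "delta_rot": [0, 0, 0]},
    {"travel": [-0.034, 0.004, 0], "delta_rot": [0, 0, 0]},
    {"travel": [-0.034, 0.004, 0], "delta_rot": [0, 0, 0]},
    {"travel": [-0.034, 0.004, 0], "delta_rot": [0, 0, 0]},
    {"travel": [-0.034, 0.004, 0], "delta_rot": [0, 0, 0]},
    {"travel": [-0.034, 0.004, 0], "delta_rot": [0, 0, 0]},
    {"travel": [-0.034, 0.004, 0], "delta_rot": [0, 0, 0]},
    {"travel": [-0.034, 0.004, 0], "delta_rot": [0, 0, 0]},
    {"travel": [-0.034, 0.004, 0], "delta_rot": [0, 0, 0]}
  ]
}}

```text
t: 1.9
eef_pos: [0.3406, 0.1879, 0.2482]
orientation: [-0.0, 0.608, 0.794, -0.0]
force: [0.2, 0.9, -0.4]
finger_gap: 0.0853
```

{"name": "move_arm", "arguments": {
  "moves": [
    {"travel": [-0.034, 0.005, 0.003], "delta_rot": [0, 0, 0]},
    {"travel": [-0.034, 0.005, 0.003], "delta_rot": [0, 0, 0]},
    {"travel": [-0.034, 0.005, 0.003], "delta_rot": [0, 0, 0]},
    {"travel": [-0.034, 0.005, 0.003], "delta_rot": [0, 0, 0]},
    {"travel": [-0.034, 0.005, 0.003], "delta_rot": [0, 0, 0]},
    {"travel": [-0.034, 0.005, 0.003], "delta_rot": [0, 0, 0]},
    {"travel": [-0.034, 0.005, 0.003], "delta_rot": [0, 0, 0]},
    {"travel": [-0.034, 0.005, 0.003], "delta_rot": [0, 0, 0]},
    {"travel": [-0.034, 0.005, 0.003], "delta_rot": [0, 0, 0]},
    {"travel": [-0.034, 0.003, 0.003], "delta_rot": [0, 0, 0]}
  ]
}}

```text
t: 2.9
eef_pos: [0.4759, -0.1278, 0.218]
orientation: [-0.0, 0.608, 0.794, -0.0]
force: [0.8, 0.2, -0.4]
finger_gap: 0.0855
```

{"name": "move_arm", "arguments": {
  "moves": [
    {"travel": [0, 0, 0], "delta_rot": [0, 0, 0]},
    {"travel": [0, 0, 0], "delta_rot": [0, 0, 0]},
    {"travel": [0, 0, 0], "delta_rot": [0, 0, 0]}
  ]
}}

```text
t: 3.2
eef_pos: [0.4752, -0.1257, 0.2182]
orientation: [-0.0, 0.608, 0.794, -0.0]
force: [0.4, -0.4, 0.1]
finger_gap: 0.0856
```

```bash
python3 - <<'E'
from h import *
s=read_state(); print(s['eef_pos'],rot(s['orientation']).as_matrix().round(3),s['t'],s['finger_gap'])
cp=eyes.camera_params("wrist"); im=eyes.grab_frame("wrist")[:,:,::-1]
import pickle; pickle.dump((cp,s),open("w1.pkl","wb"))
im=np.clip(im*1.4,0,255).astype('uint8'); cv2.imwrite("pics/w1.png",im)
print(projf(cp,world([.477,-.1085,.2622],[[-21,-85,90],[-40,42,88],[-2,-136,80],[50,190,45],[50,80,45]])))
E
```

```text
[ 0.47517457 -0.12569406  0.21818152] [[-0.262  0.965 -0.001]
 [ 0.965  0.262  0.   ]
 [ 0.    -0.    -1.   ]] 3.2 0.08559433808234738
[[302.98595965 319.59448653]
 [273.30569454 152.34101299]
 [326.69470312 364.85611003]
 [391.32453404 -22.43520498]
 [392.78131917 103.43241773]]
```

View pics/w1.png

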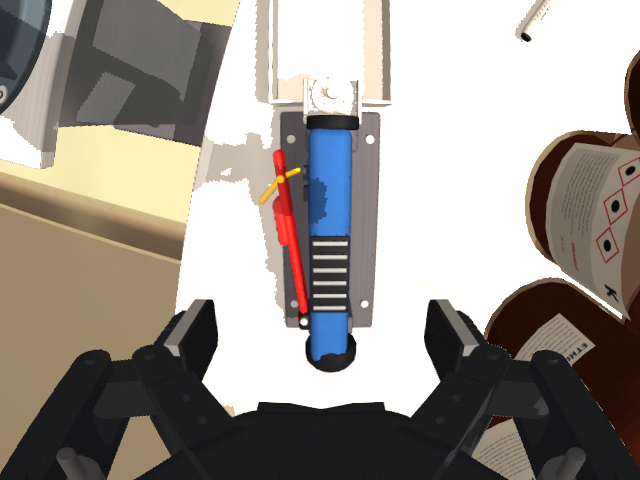

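```bash
python3 - <<'E'
from h import *
import pickle; cp,s=pickle.load(open("w1.pkl","rb"))
# u,v,x,y,z, wu,wv
D=np.array([[304,321,-21,-85,90,1,1],[279,153,-38.5,40.5,88,1,.5],[331,371,-2,-136,80,1,1],
[281,113,-45,65,10,1,0],[380,113,45,65,10,1,0],[286,327,-45,-135,10,1,0],[371,327,45,-135,10,1,0],
[309,145,-17,45,78,1,0],[351,145,13,45,78,1,0],[309,235,-17,-30,78,1,0],[350,235,13,-30,78,1,0],[282,178,-36,24,85,1,1]],float)
f=lambda p:((projf(cp,world(p,D[:,2:5]))-D[:,:2])*D[:,5:]).ravel()
r=least_squares(f,[.477,-.1085,.262],loss='soft_l1'); print(r.x,np.degrees(r.x[2])); print(f(r.x).reshape(-1,2).round(1))
p=r.x; Ri=R.from_euler('z',-p[2]); d=s['eef_pos']-[p[0],p[1],0]; print("TCP in station",Ri.apply(d).round(4)); print("tool x in station",Ri.apply(rot(s['orientation']).as_matrix()[:,0]))
E
```

```text
[ 0.47859328 -0.10900543  0.26154659] 14.985515561451754
[[ 0.7 -0.4]
 [-1.4  1.3]
 [-2.8 -5.3]
 [-0.8  0. ]
 [ 1.3  0. ]
 [-0.6 -0. ]
 [ 1.5 -0. ]
 [ 0.2  0. ]
 [ 0.5  0. ]
 [ 0.7  0. ]
 [-0.5  0. ]
 [-0.   0.7]]
TCP in station [-0.0076 -0.0152  0.2182]
tool x in station [-3.06107730e-03  9.99995220e-01  4.35476758e-04]
```

{"name": "move_arm", "arguments": {
  "hand": 0.11,
  "grip_force": 20,
  "moves": [
    {"travel": [0, 0.001, 0.02], "delta_rot": [0, 0, 0]},
    {"travel": [0, 0, 0.02], "delta_rot": [0, 0, 0]},
    {"travel": [0, 0, 0.02], "delta_rot": [0, 0, 0]},
    {"travel": [0, 0, 0.02], "delta_rot": [0, 0, 0]},
    {"travel": [0, 0, 0], "delta_rot": [0, 0, 0]},
    {"travel": [0, 0, 0], "delta_rot": [0, 0, 0]},
    {"travel": [0, 0, 0], "delta_rot": [0, 0, 0]}
  ]
}}

```text
t: 3.95
eef_pos: [0.477, -0.126, 0.1394]
orientation: [0.001, 0.608, 0.794, 0.0]
force: [0.1, 0.3, -0.0]
finger_gap: 0.076
```

{"name": "move_arm", "arguments": {
  "moves": [
    {"travel": [0, 0, 0.015], "delta_rot": [0, 0, 0]},
    {"travel": [0, 0, 0.015], "delta_rot": [0, 0, 0]},
    {"travel": [0, 0, 0.015], "delta_rot": [0, 0, 0]},
    {"travel": [0, 0, 0.015], "delta_rot": [0, 0, 0]},
    {"travel": [0, 0, 0.014], "delta_rot": [0, 0, 0]},
    {"travel": [0, 0, 0], "delta_rot": [0, 0, 0]},
    {"travel": [0, 0, 0], "delta_rot": [0, 0, 0]}
  ]
}}

```text
t: 4.65
eef_pos: [0.4769, -0.1262, 0.0652]
orientation: [0.0, 0.608, 0.794, 0.0]
force: [0.5, 0.3, 0.6]
finger_gap: 0.0757
```

```bash
cat > pic.py <<'E'
import sys; from h import *
s=read_state(); cp=eyes.camera_params("wrist"); im=eyes.grab_frame("wrist")[:,:,::-1]
im=np.clip(im*1.3,0,255).astype('uint8'); cv2.imwrite(f"pics/{sys.argv[1]}.png",cv2.resize(im[60:440,130:530],None,fx=1.55,fy=1.55))
p=[.4786,-.1090,.2615]; Ri=R.from_euler('z',-p[2]); print(s['t'],(Ri.apply(s['eef_pos']-[p[0],p[1],0])*1000).round(1),s['force'].round(1),Ri.apply(s['force']).round(1),s['finger_gap'])
E
python3 pic.py w2
```

```text
4.65 [ -6.1 -16.2  65.2] [0.5 0.3 0.6] [0.6 0.2 0.6] 0.0756692877719277
```

View pics/w2.png

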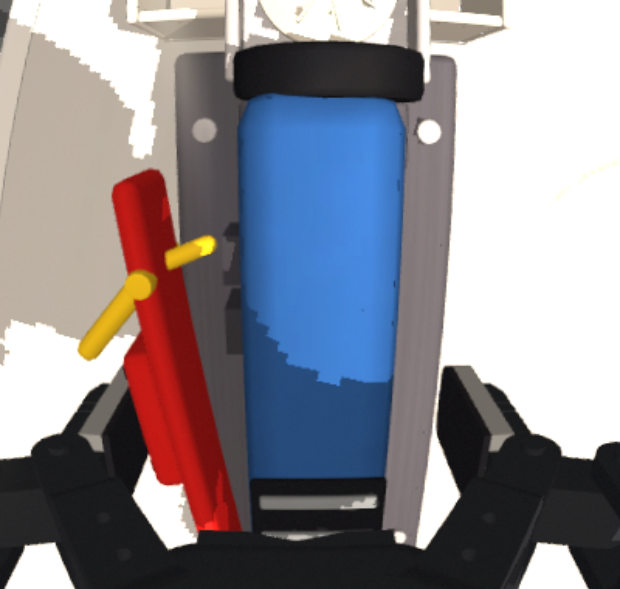

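{"name": "move_arm", "arguments": {
  "moves": [
    {"travel": [0.005, 0, 0], "delta_rot": [0, 0, 0]},
    {"travel": [0.005, 0, 0], "delta_rot": [0, 0, 0]},
    {"travel": [0.004, 0, 0], "delta_rot": [0, 0, 0]},
    {"travel": [0.003, 0, 0], "delta_rot": [0, 0, 0]},
    {"travel": [0, 0, 0], "delta_rot": [0, 0, 0]},
    {"travel": [0, 0, 0], "delta_rot": [0, 0, 0]},
    {"travel": [0, 0, 0], "delta_rot": [0, 0, 0]}
  ]
}}

```text
t: 5.4
eef_pos: [0.4722, -0.1098, 0.0643]
orientation: [0.0, 0.608, 0.794, 0.0]
force: [2.0, -0.4, 0.2]
finger_gap: 0.0761
```

```bash
python3 pic.py w3
```

```text
5.4 [-6.4  0.9 64.3] [ 2.  -0.4  0.2] [ 1.8 -0.9  0.2] 0.07608473114026075
```

View pics/w3.png

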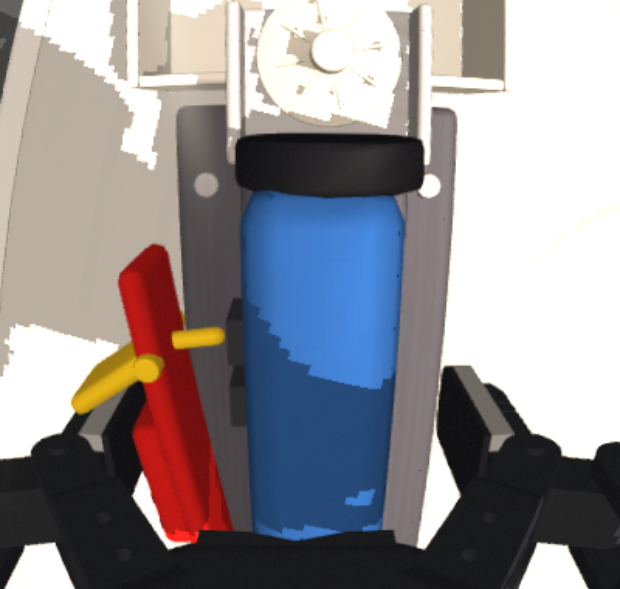

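{"name": "move_arm", "arguments": {
  "hand": 0.3,
  "grip_force": 20,
  "moves": [
    {"travel": [0, 0, 0], "delta_rot": [0, 0, 0]},
    {"travel": [0, 0, 0], "delta_rot": [0, 0, 0]},
    {"travel": [0, 0, 0], "delta_rot": [0, 0, 0]},
    {"travel": [0, 0, 0], "delta_rot": [0, 0, 0]},
    {"travel": [0, 0, 0], "delta_rot": [0, 0, 0]}
  ]
}}

```text
t: 5.95
eef_pos: [0.4684, -0.1099, 0.0639]
orientation: [-0.004, 0.607, 0.794, -0.002]
force: [-20.8, -9.7, 16.9]
finger_gap: 0.0604
```

```bash
python3 pic.py w4
```

```text
5.95 [-10.1   1.7  63.9] [-20.8  -9.7  16.9] [-22.6  -4.   16.9] 0.0604306376477205
```

{"name": "move_arm", "arguments": {
  "hand": 0.11,
  "moves": [
    {"travel": [0, 0, 0], "delta_rot": [0, 0, 0]},
    {"travel": [0, 0, 0], "delta_rot": [0, 0, 0]},
    {"travel": [0, 0, 0], "delta_rot": [0, 0, 0]},
    {"travel": [0.0025, 0, 0], "delta_rot": [0, 0, 0]},
    {"travel": [0, 0, 0], "delta_rot": [0, 0, 0]},
    {"travel": [0, 0, 0], "delta_rot": [0, 0, 0]}
  ]
}}

```text
t: 6.6
eef_pos: [0.4715, -0.1072, 0.0643]
orientation: [0.0, 0.608, 0.794, 0.0]
force: [0.6, -1.3, -0.0]
finger_gap: 0.0758
```

{"name": "move_arm", "arguments": {
  "hand": 0.3,
  "moves": [
    {"travel": [0, 0, 0], "delta_rot": [0, 0, 0]},
    {"travel": [0, 0, 0], "delta_rot": [0, 0, 0]},
    {"travel": [0, 0, 0], "delta_rot": [0, 0, 0]},
    {"travel": [0, 0, 0], "delta_rot": [0, 0, 0]},
    {"travel": [0, 0, 0], "delta_rot": [0, 0, 0]}
  ]
}}

```text
t: 7.1
eef_pos: [0.4677, -0.1074, 0.0641]
orientation: [-0.004, 0.607, 0.794, -0.002]
force: [-22.6, -9.5, 20.3]
finger_gap: 0.0597
```

{"name": "move_arm", "arguments": {
  "hand": 0.11,
  "moves": [
    {"travel": [0, 0, 0], "delta_rot": [0, 0, 0]},
    {"travel": [0, 0, 0], "delta_rot": [0, 0, 0]},
    {"travel": [0, 0, 0], "delta_rot": [0, 0, 0]},
    {"travel": [0.0025, 0, 0], "delta_rot": [0, 0, 0]},
    {"travel": [0, 0, 0], "delta_rot": [0, 0, 0]},
    {"travel": [0, 0, 0], "delta_rot": [0, 0, 0]}
  ]
}}

```text
t: 7.7
eef_pos: [0.4709, -0.1048, 0.0643]
orientation: [0.0, 0.608, 0.794, 0.0]
force: [1.3, -1.1, 0.5]
finger_gap: 0.0761
```

{"name": "move_arm", "arguments": {
  "hand": 0.3,
  "moves": [
    {"travel": [0, 0, 0], "delta_rot": [0, 0, 0]},
    {"travel": [0, 0, 0], "delta_rot": [0, 0, 0]},
    {"travel": [0, 0, 0], "delta_rot": [0, 0, 0]},
    {"travel": [0, 0, 0], "delta_rot": [0, 0, 0]},
    {"travel": [0, 0, 0], "delta_rot": [0, 0, 0]}
  ]
}}

```text
t: 8.2
eef_pos: [0.4671, -0.105, 0.0641]
orientation: [-0.004, 0.607, 0.794, -0.002]
force: [-20.7, -9.3, 19.6]
finger_gap: 0.0602
```

```bash
python3 pic.py w5
```

```text
8.2 [-10.1   6.9  64.1] [-20.7  -9.3  19.6] [-22.5  -3.7  19.6] 0.06017904548666037
```

View pics/w5.png

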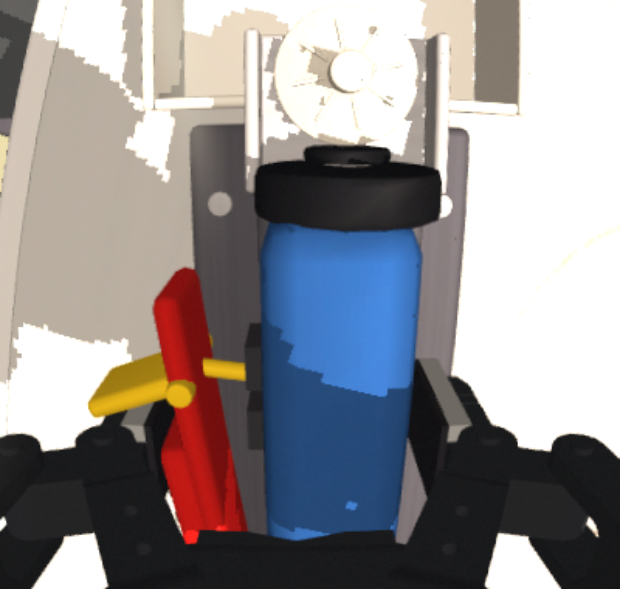

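View w5 shows the lever's inner arm at (245,370), still against the front stop block. The gap between the blocks is at about row 390, so the lever needs a little more.

{"name": "move_arm", "arguments": {
  "hand": 0.11,
  "moves": [
    {"travel": [0, 0, 0], "delta_rot": [0, 0, 0]},
    {"travel": [0, 0, 0], "delta_rot": [0, 0, 0]},
    {"travel": [0, 0, 0], "delta_rot": [0, 0, 0]},
    {"travel": [0.0025, 0, 0], "delta_rot": [0, 0, 0]},
    {"travel": [0, 0, 0], "delta_rot": [0, 0, 0]},
    {"travel": [0, 0, 0], "delta_rot": [0, 0, 0]}
  ]
}}

```text
t: 8.85
eef_pos: [0.4702, -0.1023, 0.0643]
orientation: [0.0, 0.608, 0.794, 0.0]
force: [0.0, -1.9, -0.5]
finger_gap: 0.0761
```

{"name": "move_arm", "arguments": {
  "hand": 0.3,
  "moves": [
    {"travel": [0, 0, 0], "delta_rot": [0, 0, 0]},
    {"travel": [0, 0, 0], "delta_rot": [0, 0, 0]},
    {"travel": [0, 0, 0], "delta_rot": [0, 0, 0]},
    {"travel": [0, 0, 0], "delta_rot": [0, 0, 0]},
    {"travel": [0, 0, 0], "delta_rot": [0, 0, 0]}
  ]
}}

```text
t: 9.35
eef_pos: [0.4694, -0.1021, 0.0641]
orientation: [-0.001, 0.608, 0.794, -0.0]
force: [-5.5, 2.4, 2.5]
finger_gap: 0.0602
```

It gives (6 N instead of 22), so I'll squeeze home and hold.

{"name": "move_arm", "arguments": {
  "hand": 0.55,
  "grip_force": 25,
  "moves": [
    {"travel": [0, 0, 0], "delta_rot": [0, 0, 0]},
    {"travel": [0, 0, 0], "delta_rot": [0, 0, 0]},
    {"travel": [0, 0, 0], "delta_rot": [0, 0, 0]},
    {"travel": [0, 0, 0], "delta_rot": [0, 0, 0]},
    {"travel": [0, 0, 0], "delta_rot": [0, 0, 0]},
    {"travel": [0, 0, 0], "delta_rot": [0, 0, 0]},
    {"travel": [0, 0, 0], "delta_rot": [0, 0, 0]},
    {"travel": [0, 0, 0], "delta_rot": [0, 0, 0]},
    {"travel": [0, 0, 0], "delta_rot": [0, 0, 0]},
    {"travel": [0, 0, 0], "delta_rot": [0, 0, 0]}
  ]
}}

```text
t: 10.35
eef_pos: [0.4687, -0.1021, 0.0642]
orientation: [-0.002, 0.608, 0.794, -0.001]
force: [-9.5, 1.1, 9.7]
finger_gap: 0.0422
```

```bash
python3 pic.py w6
```

```text
10.35 [-7.8  9.2 64.2] [-9.5  1.1  9.7] [-8.9  3.6  9.7] 0.04216586823337883
```

View pics/w6.png

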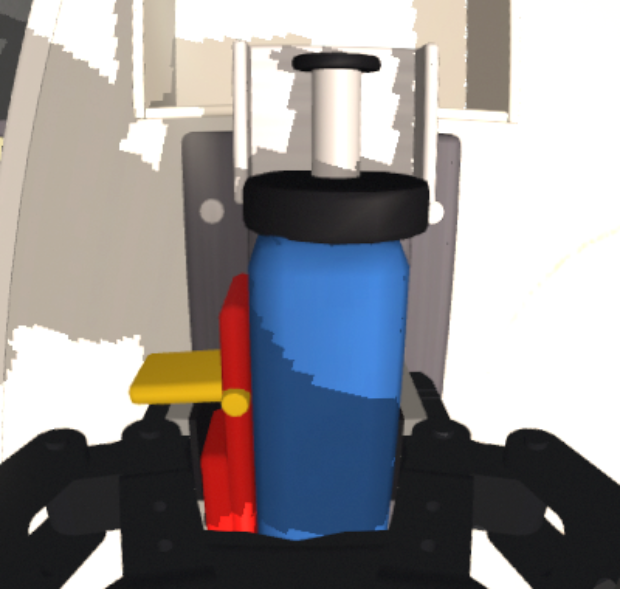

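Paddle is flat on the handle, gap 42 mm, plunger fully out and the ledge empty. I'll hold a little longer, release, back off and lift.

{"name": "move_arm", "arguments": {
  "moves": [
    {"travel": [0, 0, 0], "delta_rot": [0, 0, 0]},
    {"travel": [0, 0, 0], "delta_rot": [0, 0, 0]},
    {"travel": [0, 0, 0], "delta_rot": [0, 0, 0]},
    {"travel": [0, 0, 0], "delta_rot": [0, 0, 0]},
    {"travel": [0, 0, 0], "delta_rot": [0, 0, 0]}
  ]
}}

```text
t: 10.9
eef_pos: [0.4687, -0.1021, 0.0642]
orientation: [-0.002, 0.608, 0.794, -0.001]
force: [-9.8, 0.6, 9.2]
finger_gap: 0.0421
```

{"name": "move_arm", "arguments": {
  "hand": 0.09,
  "moves": [
    {"travel": [0, 0, 0], "delta_rot": [0, 0, 0]},
    {"travel": [0, 0, 0], "delta_rot": [0, 0, 0]},
    {"travel": [0, 0, 0], "delta_rot": [0, 0, 0]},
    {"travel": [0, 0, 0], "delta_rot": [0, 0, 0]},
    {"travel": [0, 0, 0], "delta_rot": [0, 0, 0]},
    {"travel": [-0.01, 0, 0], "delta_rot": [0, 0, 0]},
    {"travel": [-0.01, 0, 0], "delta_rot": [0, 0, 0]},
    {"travel": [-0.01, 0, 0], "delta_rot": [0, 0, 0]},
    {"travel": [0, 0, 0], "delta_rot": [0, 0, 0]},
    {"travel": [0, 0, 0], "delta_rot": [0, 0, 0]}
  ]
}}

```text
t: 11.9
eef_pos: [0.4778, -0.1317, 0.0642]
orientation: [-0.0, 0.608, 0.794, -0.0]
force: [-0.2, -0.1, -0.3]
finger_gap: 0.0779
```

{"name": "move_arm", "arguments": {
  "moves": [
    {"travel": [0, 0, -0.015], "delta_rot": [0, 0, 0]},
    {"travel": [0, 0, -0.015], "delta_rot": [0, 0, 0]},
    {"travel": [0, 0, -0.02], "delta_rot": [0, 0, 0]},
    {"travel": [0, 0, -0.02], "delta_rot": [0, 0, 0]},
    {"travel": [0, 0, -0.02], "delta_rot": [0, 0, 0]},
    {"travel": [0, 0, -0.02], "delta_rot": [0, 0, 0]},
    {"travel": [0, 0, -0.02], "delta_rot": [0, 0, 0]},
    {"travel": [0, 0, -0.02], "delta_rot": [0, 0, 0]},
    {"travel": [0, 0, 0], "delta_rot": [0, 0, 0]},
    {"travel": [0, 0, 0], "delta_rot": [0, 0, 0]}
  ]
}}

```text
t: 12.9
eef_pos: [0.4777, -0.1312, 0.2139]
orientation: [-0.0, 0.608, 0.794, -0.0]
force: [-0.2, 0.0, -1.1]
finger_gap: 0.0777
```

```bash
python3 - <<'E'
from h import *
print(read_state()['t'],read_state()['force'])
im=eyes.grab_frame("wrist")[:,:,::-1]; cv2.imwrite("pics/w7.png",np.clip(im*1.1,0,255).astype('uint8'))
E
```

```text
12.9 [-0.23242953  0.04442603 -1.07930648]
```

View pics/w7.png

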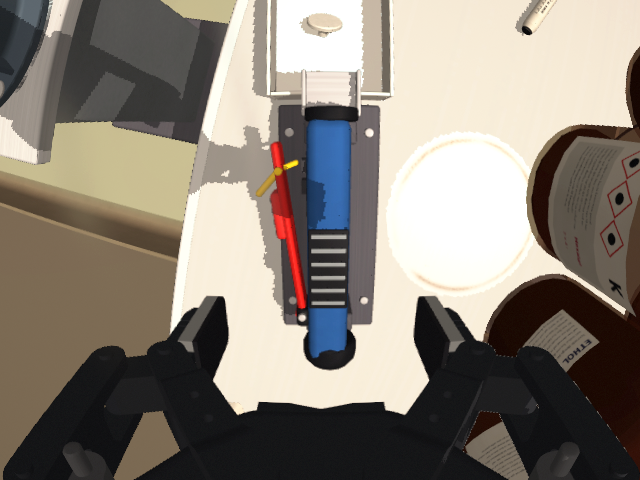

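The filter is in the tray at (323,23), and the paddle and lever are back in the positions of the first wrist view. I'm handing in.

```bash
python3 -c "from cell import finish_job; print(finish_job())"
```

```text
the job is handed in; nothing more can be done
None
```

The spent filter is out of the handpiece and lying in the catch tray. I handed the job in at about 13 s of the 58 s allowed; no verdict was reported.

- **Finding the notch:** I pushed the lever forward with the finger's front edge and tried a light squeeze at four positions, 2.5 mm apart. The first three stopped dead at about 22 N on the wrist, so I eased off each time. At the fourth it gave at about 6 N.
- **Squeeze:** The gap closed to 42 mm, which matches the paddle fully home. I held it for over 1 s in all.
- **Last checks:** In the final wrist picture the filter lies inside the tray, the paddle and lever are back in their starting positions, and the gripper is clear. I saw nothing on the bench disturbed, though that last view does not cover every bystander. No check failed.
- **Not measured:** I did not measure the paddle and lever angles as numbers; I judged them from the gap and the pictures.

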